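# Put returned parts back into their flow-rack bins

### The job

Four of the six loose parts in the returns tray belong in the bins on the roller shelf: put each of the four, one after another, into the bin that already holds parts of its kind, set down on the clear floor in the front of the bin the same way up as it stood in the tray. Leave the bolt and the shaft support block, which have no bin here, undisturbed in the tray.

Things in the scene. Friction and masses are not known exactly. Their poses are not given: they have to be found in the camera images.
- bearing: loose steel ball bearing lying flat in the tray: round ring, 52 mm outside, 25 mm bore, 15 mm high, dark seal between its two rings, about 130 g; gripped across its outside. Origin: centre of the underside, z up. The six loose parts lie in a blue tray (280 x 390 mm, 4 mm floor, rim 24 mm above the bench), centres 94 mm or more apart, 65 mm or more from the rim
- nut: loose steel hexagon nut (M30) lying flat in the tray: 46 mm across flats (53 across corners), 30 mm bore, 24 mm high, about 220 g. Origin: centre of the underside, z up along its axis; one pair of flats faces +y and -y, the others follow at each 60 degrees
- bracket: loose die-cast aluminium corner bracket in the tray, L-shaped with two triangular side gussets: 40 mm long (x), 36 wide (y), 40 high, about 90 g. It lies on one 6 mm flange; the other stands up at its +x end. Origin: centre of the underside of its 40 x 36 mm outline, z up. Its flat sides at y = -18 and +18 mm are good to grip: at x = +4 mm they are about 29 mm high, falling towards -x
- foot: loose steel machine levelling foot standing in the tray: round pad of 48 mm diameter, 6 mm thick at the rim, rising to a neck; a 19 mm hexagon lock nut from 20 to 30 mm height; above it an upright threaded stud of 12 mm diameter up to 80 mm height, good to grip; about 170 g. Origin: centre of the pad's underside, z up along the stud
- bin_bearings: blue open-fronted bin, its back half stocked with ball bearings (up to 52 mm above its floor). Outside 200 mm long (x axis, front at -x, towards the robot), 98 wide (y), walls and floor 3 mm; side walls 50 mm high, front lip 22 mm. Origin: centre of the underside. Clear floor: x = -97 to +20 mm, y = -46 to +46 mm, 3 mm above the origin; stock from x = +20 to +97 mm
- bin_nuts: blue open-fronted bin, its back half stocked with large hexagon nuts (up to 48 mm above its floor). Size, origin, axes and clear front part as for bin_bearings. The four bins differ only in their stock; they stand side by side, 6 mm apart, on a roller shelf 50 mm above the bench, in an order that changes, and cannot be moved
- bin_brackets: blue open-fronted bin, its back half stocked with aluminium corner brackets (up to 40 mm above its floor). Size, origin, axes and clear front part as for bin_bearings. Cannot be moved
- bin_feet: blue open-fronted bin, its back half stocked with levelling feet standing with their studs up (up to 80 mm above its floor). Size, origin, axes and clear front part as for bin_bearings. Cannot be moved
- bolt: loose steel hexagon bolt (M20) standing on its head in the tray: head 30 mm across flats and 12.5 mm high, 20 mm shank up to 73 mm height, no round pad. No bin for it here: leave it alone. Origin: centre of the underside of the head, z up
- shaft_support: loose aluminium shaft support block standing in the tray: foot 60 x 20 mm (x, y), 10 mm high, with a 36 mm wide upright block with a 20 mm hole across it, 51 mm high in all. No bin for it here: leave it alone. Origin: centre of the underside, z up
There are look-alikes about, which are no part of the job. Leave any blue look-alike of the foot alone. What is shaped like the bearing but purple is not meant.

How it is judged (in metres and radians):
At the end, for the whole second after the job is handed in: Bearing, nut, bracket and foot each at rest on the clear front floor of their own kind's bin (origin -90 to +10 mm along it, within 40 mm of its middle line and 7 mm of its floor), same way up (0.15 rad); bolt and support block within 20 mm of their starts and upright (0.25 rad) (x of bearing in the frame of bin_bearings between -0.09 and 0.01 m and y of bearing in the frame of bin_bearings between -0.04 and 0.04 m and z of bearing in the frame of bin_bearings between -0.003 and 0.01 m and angle between each of bearing, nut, bracket, foot's own z axis and vertical below 0.15 rad and linear speed of each of bearing, nut, bracket, foot below 0.02 m/s and x of nut in the frame of bin_nuts between -0.09 and 0.01 m and y of nut in the frame of bin_nuts between -0.04 and 0.04 m and z of nut in the frame of bin_nuts between -0.003 and 0.01 m and x of bracket in the frame of bin_brackets between -0.09 and 0.01 m and y of bracket in the frame of bin_brackets between -0.04 and 0.04 m and z of bracket in the frame of bin_brackets between -0.003 and 0.01 m and x of foot in the frame of bin_feet between -0.09 and 0.01 m and y of foot in the frame of bin_feet between -0.04 and 0.04 m and z of foot in the frame of bin_feet between -0.003 and 0.01 m and not (distance of bolt from where it was at the start of the episode above 0.02 m or angle between bolt's own z axis and vertical above 0.25 rad) and not (distance of shaft_support from where it was at the start of the episode above 0.02 m or angle between shaft_support's own z axis and vertical above 0.25 rad)); the robot touches nothing.
It fails at once if the bolt, which has no bin here, is shifted by more than 20 mm or tipped over (distance of bolt from where it was at the start of the episode above 0.02 m or angle between bolt's own z axis and vertical above 0.25 rad).
It fails at once if the shaft support block, which has no bin here, is shifted by more than 20 mm or tipped over (distance of shaft_support from where it was at the start of the episode above 0.02 m or angle between shaft_support's own z axis and vertical above 0.25 rad).
It also fails if it takes over 122 s, if anything falls off the work surface, if the arm or the gripper's body presses on something with over 40 N, if the wrist force passes 120 N, or if a joint passes its speed limit or range.

### The arm

A 6-joint arm with a two-finger parallel gripper is mounted at the origin on the work surface. World frame = base frame: x ahead of the robot, y to its left, z up, the work surface at z = 0. Lengths are in m, angles in degrees, forces in N, time in s.
With the tool pointing down it reaches from about 0.4 to 0.825 m from the base axis. Payload 7 kg.
Tool frame: the origin (TCP) lies on the centre line of the jaws, within the pads' length; the fingertips stand 22 mm ahead of it and the grasp point (between the pads) lies 3 mm ahead of it; z points along the fingers, y is the line along which they close (so a half turn about z gives the same grasp; the last joint's range is limited). The gripper opens to 88 mm and grips with 3 to 60 N. Pads are 19 mm wide; open, the fingers measure 130 mm over their backs; the gripper's body (78 mm by 193 mm) begins 47 mm behind the grasp point.
Start: joints at [-59.181, 20.546, 0.682, 0, -70.136, -16.507], TCP at [0.167, -0.654, 0.21] pointing down, gripper open.
Joint ranges: [-176.03, 176.03], [-82.01, 121.73], [-58.28, 71.71], [-173.87, 95.51], [-174.79, -0.11], [-173.66, 173.66]. Speed limits (degrees/s): [136.94, 136.94, 172.46, 180, 180, 180].

### API

Orientations are given as [roll, pitch, yaw] about the fixed x, y, z axes, in that order (R = Rz(yaw) Ry(pitch) Rx(roll)).
In Python, from plant import get_state, cams, r gives the robot as it stands.
- The arm moves only by the tool apply_moves, never from a script. Its argument "targets" is a list of rows, each an object with "dp": the shift along the world's x, y, z in m, a list of three; "yaw": the turn about the world's z in degrees. In form: [{"dp": [x, y, z], "yaw": yaw}, ...]. A call has 1 to 20 rows; each row is the pose to reach, as a shift and turn from the pose commanded when the call began; what a row does not reach only later rows make up. A row lasts 1/12 s, in which the tool goes at most 41.7 mm and 7.16 degrees, less where a joint would pass 70% of its speed; a pose out of reach is approached as far as the arm can. A call with a gripper value outside its range is refused whole. "grip" is the gripper command: -1 is fully open, 1 is shut, values between are in proportion, set as the call begins (left out, the last holds). The fingers move at their own pace and stop on an object; "squeeze" is the grip in N (left out, the last holds). Time passes only in rows, so rows that repeat a pose let the fingers close. It gives the time, the measured TCP pose, the force, the opening and the grip force at its end, in the units of the state.
- get_state(): the state, without advancing time (a new reading comes with each control period).
- cams.capture(name): name is "scene" or "top" or "wrist"; returns a dict with "image" (480x640x3 uint8, red, green, blue), "range_z" (480x640 float32, m along the optical axis (not along the pixel's ray), 0 where there is no reading), "fx", "fy", "cx", "cy" (pixels), "R" (3x3) and "t" (3): a world point X has camera coordinates R X + t; the wrist camera has in their place "T_tool_cam" (4x4, takes a point from camera to tool coordinates, whose origin is the TCP and whose axes are the flange's). Camera axes: x right, y down, z forward; pixel columns grow to the right and rows downward; lengths in m; the calibration is good to about 2 mm. A picture is of the moment at which its call begins: read the wrist's pose just before it.
- r.close_job(): hands the job in; it is judged then, once.
The state is a dict: "time_s": time; "joints": joint angles; "qd": joint speeds; "joint_torque": joint torques, N m; "tcp_pos": TCP position; "eef_rot": TCP orientation; "contact_force": force on the tool from outside, world axes, zero at the start; "moment": the same for the moment, N m; "gripper_width": finger opening in m; "gripper_force": force on a finger pad.
Only numpy, scipy, OpenCV 4.12 (cv2) and the standard library are available. Lean on these libraries where they do the work, as an engineer would, in place of code of your own. Each camera call takes 0.05 s, during which the arm holds its last target. There are 200 camera calls.

## Working session

There is one attempt and no reset: what is moved stays moved. The work goes in short steps, Python scripts to look and compute and a tool call to move; the robot and the scene stay as the last step left them, time stands still between calls to the robot, and variables do not carry over. Pictures are saved under pics/ and viewed, at most 14 in all, crops included, and the job is handed in when it is done.

Besides the shell and the picture viewer there is one more tool, called after "Request:" in YAML: its name, and indented under it one key for each argument. apply_moves: Moves the arm, as the interface text tells. Its arguments: {"type":"object","properties":{"targets":{"type":"array","items":{"type":"object","properties":{"dp":{"type":"array","items":{"type":"number"}},"yaw":{"type":"number"}}}},"grip":{"type":"number"},"squeeze":{"type":"number"}},"required":["targets"]}

```bash
ls; mkdir -p pics
cat > h.py <<'E'
import numpy as np, cv2
from plant import get_state, cams, r
from scipy.spatial.transform import Rotation as Ro
def cap(n,save=None):
    s=get_state(); c=cams.capture(n)
    if n=='wrist':
        T=np.eye(4);T[:3,:3]=Ro.from_euler('xyz',s['eef_rot'],degrees=True).as_matrix();T[:3,3]=s['tcp_pos']
        M=T@np.array(c['T_tool_cam']);c['Rw'],c['tw']=M[:3,:3],M[:3,3]
    else:
        R=np.array(c['R']);c['Rw'],c['tw']=R.T,-R.T@np.array(c['t'])
    if save: cv2.imwrite(f'pics/{save}.png',c['image'][:,:,::-1])
    return c
def cloud(c):
    v,u=np.mgrid[:480,:640];z=c['range_z']
    P=np.stack([(u-c['cx'])/c['fx']*z,(v-c['cy'])/c['fy']*z,z],-1)@c['Rw'].T+c['tw']
    P[z<=0]=np.nan
    return P
E
python3 - <<'E'
from h import *
print(get_state())
for n in('scene','top'):
    c=cap(n,n+'0'); print(n,c['tw'],c['Rw'][:,2],c['fx']); np.save(n,cloud(c))
E
```

```text
pics
{'time_s': 0.0, 'joints': array([-5.91791866e+01,  2.05922675e+01,  6.35053108e-01, -2.12228560e-02,
       -7.01369880e+01, -1.65052216e+01]), 'qd': array([-0.00067063,  0.00417734,  0.04839424,  0.04192819,  0.01194204,
       -0.06186032]), 'joint_torque': array([ 1.78894206e-03, -5.82718492e+01,  2.93050539e+01,  6.99776441e+00,
        6.57933037e-03, -1.67744938e-04]), 'tcp_pos': array([ 0.16673409, -0.65354959,  0.20881958]), 'eef_rot': array([ 1.79904011e+02, -7.63713416e-03, -1.65691629e+02]), 'contact_force': array([ 0.68931712, -0.05061576, -0.85929255]), 'moment': array([ 0.01260561, -0.07228905,  0.03816153]), 'gripper_force': 0.0, 'gripper_width': 0.0874891594753038}
scene [ 1.35583719 -0.28526329  0.816323  ] [-0.72492771  0.29361154 -0.62311482] 528.9741417624722
top [0.35227651 0.06969496 1.78433825] [ 0.06611168 -0.00189339 -0.99781043] 596.5639142956074
```

View pics/top0.png

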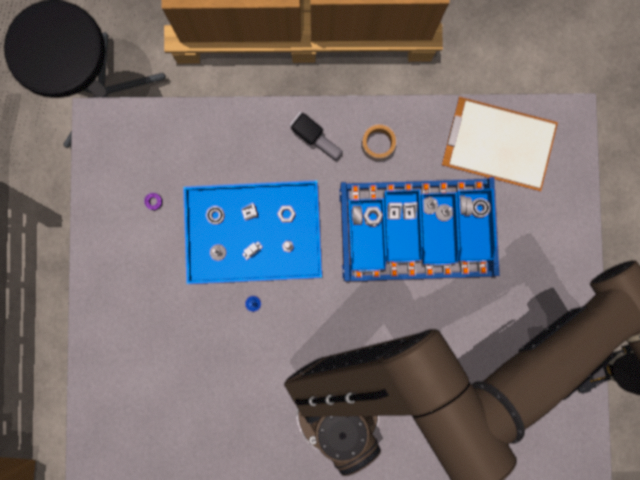

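View pics/scene0.png

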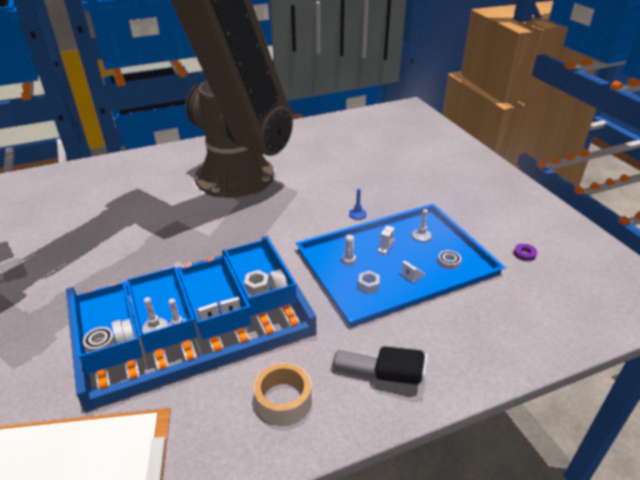

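The top view (up = +x, left = +y) shows these tray parts: bearing (215,215), bracket (250,212), nut (287,214), foot (218,252), shaft support (252,250) and bolt (288,247). The bins left to right are nuts (367), brackets (403), feet (439) and bearings (477). The scene view agrees. The blue foot at (253,303) and the purple ring at (153,201) are look-alikes.

```bash
cat > m.py <<'E'
from h import *
P=np.load('top.npy');im=cv2.imread('pics/top0.png')
hsv=cv2.cvtColor(im,cv2.COLOR_BGR2HSV)
m=((hsv[:,:,1]<90)).astype(np.uint8); m[:,:190]=0;m[:,316:]=0;m[:192]=0;m[276:]=0
n,l,st,ce=cv2.connectedComponentsWithStats(m)
for i in range(1,n):
    if st[i,4]<15: continue
    q=P[l==i]; print(ce[i].round(),st[i,4],np.nanmin(q,0).round(3),np.nanmax(q,0).round(3),np.nanmedian(q,0).round(3))
b=(hsv[:,:,0]>95)&(hsv[:,:,0]<125)&(hsv[:,:,1]>150)
# bins: wall profile across y at row 245
for row in(240,250): print([(u,*P[row,u].round(3)) for u in range(338,500,3)])
print([(v,*P[v,385].round(3)) for v in range(175,290,4)])
print([(v,*P[v,403].round(3)) for v in range(175,290,4)])
E
python3 m.py
python3 - <<'E'
import sys;sys.path.insert(0,'.')
from h import *
P=np.load('top.npy')
for a in((184,230),(188,230),(320,230),(250,184),(250,281),(250,230),(100,300)):print(a,P[a[1],a[0]].round(3))
E
```

```text
[249. 212.] 168 [ 0.577  0.231 -0.006] [0.618 0.278 0.055] [0.597 0.253 0.016]
[215. 215.] 201 [0.565 0.331 0.001] [0.615 0.38  0.031] [0.589 0.356 0.019]
[286. 213.] 155 [0.567 0.12  0.   ] [0.613 0.168 0.041] [0.59  0.144 0.028]
[287. 246.] 87 [0.479 0.127 0.002] [0.509 0.155 0.087] [0.491 0.139 0.034]
[251. 250.] 170 [0.46  0.219 0.   ] [0.507 0.274 0.065] [0.483 0.245 0.049]
[218. 252.] 195 [0.457 0.326 0.002] [0.5   0.373 0.093] [0.476 0.346 0.016]
[(338, np.float64(0.511), np.float64(-0.01), np.float64(0.006)), (341, np.float64(0.512), np.float64(-0.02), np.float64(-0.006)), (344, np.float64(0.506), np.float64(-0.025), np.float64(0.059)), (347, np.float64(0.506), np.float64(-0.034), np.float64(0.058)), (350, np.float64(0.502), np.float64(-0.04), np.float64(0.106)), (353, np.float64(0.506), np.float64(-0.052), np.float64(0.056)), (356, np.float64(0.507), np.float64(-0.061), np.float64(0.051)), (359, np.float64(0.506), np.float64(-0.069), np.float64(0.059)), (362, np.float64(0.507), np.float64(-0.078), np.float64(0.049)), (365, np.float64(0.506), np.float64(-0.087), np.float64(0.
[... 9630 characters left out ...]
.193), np.float64(0.076)), (263, np.float64(0.441), np.float64(-0.204), np.float64(-0.001)), (267, np.float64(0.429), np.float64(-0.204), np.float64(0.0)), (271, np.float64(0.417), np.float64(-0.202), np.float64(0.009)), (275, np.float64(0.404), np.float64(-0.197), np.float64(0.04)), (279, np.float64(0.393), np.float64(-0.204), np.float64(-0.003)), (283, np.float64(0.381), np.float64(-0.203), np.float64(0.003)), (287, np.float64(0.369), np.float64(-0.202), np.float64(0.004))]
(184, 230) [0.545 0.45  0.008]
(188, 230) [0.544 0.437 0.016]
(320, 230) [ 0.543  0.043 -0.006]
(250, 184) [0.679 0.25  0.029]
(250, 281) [0.391 0.254 0.004]
(250, 230) [0.544 0.253 0.003]
(100, 300) [0.339 0.7   0.004]
```

Request:
apply_moves:
  targets:
    - {"dp": [0.33,0.45,0.14],"yaw": 0}
    - {"dp": [0.33,0.45,0.14],"yaw": 0}
    - {"dp": [0.33,0.45,0.14],"yaw": 0}
    - {"dp": [0.33,0.45,0.14],"yaw": 0}
    - {"dp": [0.33,0.45,0.14],"yaw": 0}
    - {"dp": [0.33,0.45,0.14],"yaw": 0}
    - {"dp": [0.33,0.45,0.14],"yaw": 0}
    - {"dp": [0.33,0.45,0.14],"yaw": 0}
    - {"dp": [0.33,0.45,0.14],"yaw": 0}
    - {"dp": [0.33,0.45,0.14],"yaw": 0}
    - {"dp": [0.33,0.45,0.14],"yaw": 0}
    - {"dp": [0.33,0.45,0.14],"yaw": 0}
    - {"dp": [0.33,0.45,0.14],"yaw": 0}
    - {"dp": [0.33,0.45,0.14],"yaw": 0}
    - {"dp": [0.33,0.45,0.14],"yaw": 0}
    - {"dp": [0.33,0.45,0.14],"yaw": 0}
    - {"dp": [0.33,0.45,0.14],"yaw": 0}
  grip: -1

```text
time_s: 1.52
tcp_pos: [0.4965, -0.2038, 0.3492]
eef_rot: [180.0, -0.1, -165.6]
contact_force: [-1.2, -0.4, 0.1]
gripper_width: 0.0876
gripper_force: 0.0
```

Request:
apply_moves:
  targets:
    - {"dp": [0.03,0.46,0.02],"yaw": -15}
    - {"dp": [0.03,0.46,0.02],"yaw": -15}
    - {"dp": [0.03,0.46,0.02],"yaw": -15}
    - {"dp": [0.03,0.46,0.02],"yaw": -15}
    - {"dp": [0.03,0.46,0.02],"yaw": -15}
    - {"dp": [0.03,0.46,0.02],"yaw": -15}
    - {"dp": [0.03,0.46,0.02],"yaw": -15}
    - {"dp": [0.03,0.46,0.02],"yaw": -15}
    - {"dp": [0.03,0.46,0.02],"yaw": -15}
    - {"dp": [0.03,0.46,0.02],"yaw": -15}
    - {"dp": [0.03,0.46,0.02],"yaw": -15}
    - {"dp": [0.03,0.46,0.02],"yaw": -15}
    - {"dp": [0.03,0.46,0.02],"yaw": -15}
    - {"dp": [0.03,0.46,0.02],"yaw": -15}
    - {"dp": [0.03,0.46,0.02],"yaw": -15}
    - {"dp": [0.03,0.46,0.02],"yaw": -15}

```text
time_s: 2.85
tcp_pos: [0.527, 0.2543, 0.37]
eef_rot: [180.0, 0.0, 179.2]
contact_force: [0.3, -0.2, 0.1]
gripper_width: 0.0881
gripper_force: 0.0
```

Run:
```python
from h import *
s=get_state();print(s['time_s'],s['tcp_pos'],s['eef_rot'],s['joints'])
c=cap('wrist','w1');np.save('w1',cloud(c));print(c['tw'],c['Rw'],c['fx'])
```

```text
2.85 [0.52700143 0.25427376 0.36999431] [1.79995231e+02 1.08551614e-02 1.79207543e+02] [ 4.48945558e+01  8.60555228e+00  5.04307491e+00  4.44418025e-03
 -8.64265269e+01 -1.35687289e+02]
[0.45392147 0.25574134 0.54480346] [[ 1.39818760e-02  9.62041328e-01  2.72545392e-01]
 [ 9.99902249e-01 -1.34507078e-02 -3.81724468e-03]
 [-6.41872025e-06  2.72572123e-01 -9.62135353e-01]] 335.85492173921136
```

View pics/w1.png

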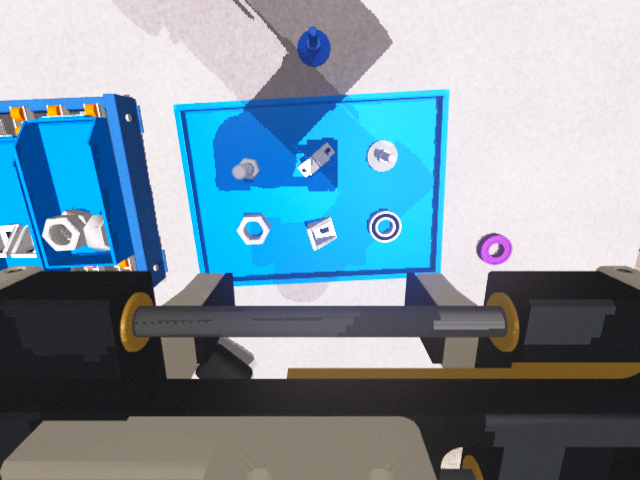

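The wrist view (down = +x, right = +y) shows bolt (246,168), support (317,160), foot (382,155), nut (254,229), bracket (322,233) and bearing (384,226).

```bash
cat >> h.py <<'E'
def onz(c,uv,z):
    d=np.stack([(uv[:,0]-c['cx'])/c['fx'],(uv[:,1]-c['cy'])/c['fy'],np.ones(len(uv))],-1)@c['Rw'].T
    return c['tw']+d*((z-c['tw'][2])/d[:,2])[:,None]
E
python3 - <<'E'
from h import *
c=cap('wrist');im=c['image'];P=cloud(c)
hsv=cv2.cvtColor(im,cv2.COLOR_RGB2HSV);m=(hsv[:,:,1]<110).astype(np.uint8)
big=[]
for n,(u,v),z in(('nut',(254,229),.028),('brk',(322,233),.020),('bear',(384,226),.019),('foot',(382,155),.010)):
    s=np.zeros_like(m);s[v-26:v+26,u-28:u+28]=m[v-26:v+26,u-28:u+28]
    k,l,st,ce=cv2.connectedComponentsWithStats(s);i=1+st[1:,4].argmax()
    vv,uu=np.where(l==i);Q=P[l==i]
    h=cv2.convexHull(np.stack([uu,vv],1).astype(np.float32))[:,0]
    W=onz(c,h,z)[:,:2]; (xy,r1)=cv2.minEnclosingCircle(W.astype(np.float32)); rect=cv2.minAreaRect(W.astype(np.float32))
    T=Q[abs(Q[:,2]-z)<.005]
    print(n,st[i,4],'circ',np.round(xy,4),round(r1,4),'rect',np.round(rect[0],4),np.round(rect[1],4),round(rect[2],1),'zmax',np.nanmax(Q[:,2]).round(3),'topmed',len(T),((np.nanmin(T,0)+np.nanmax(T,0))/2).round(4))
    if n=='nut':
        a=cv2.approxPolyDP(W.astype(np.float32)[:,None],.006,True)[:,0];print(a.round(3))
    if n=='brk':
        for p in Q[::14]:print(p.round(3),end=' ')
        print()
    big.append(cv2.resize(im[v-30:v+30,u-30:u+30],(300,300),interpolation=cv2.INTER_CUBIC))
    if n=='foot': T=Q[Q[:,2]>.06];print('stud',len(T),np.median(T,0).round(4))
o=np.vstack([np.hstack(big[:2]),np.hstack(big[2:])])
cv2.imwrite('pics/w2.png',o[:,:,::-1])
E
```

```text
nut 585 circ [0.5876 0.1492] 0.0281 rect [0.5874 0.1488] [0.0461 0.056 ] 61.5 zmax 0.031 topmed 439 [0.5896 0.1482 0.0269]
[[0.584 0.176]
 [0.611 0.162]
 [0.612 0.136]
 [0.592 0.123]
 [0.563 0.141]
 [0.563 0.163]]
brk 632 circ [0.5989 0.2581] 0.0307 rect [0.5988 0.2576] [0.0453 0.0438] 17.1 zmax 0.047 topmed 98 [0.5945 0.2569 0.02  ]
[0.574 0.27  0.006] [0.577 0.272 0.01 ] [0.581 0.25  0.007] [0.58  0.273 0.011] [0.58  0.267 0.017] [0.58  0.252 0.025] [0.583 0.275 0.011] [0.581 0.257 0.027] [0.584 0.239 0.019] [0.586 0.262 0.012] [0.582 0.244 0.034] [0.588 0.267 0.01 ] [0.583 0.247 0.037] [0.59  0.27  0.012] [0.585 0.249 0.035] [0.585 0.235 0.042] [0.593 0.268 0.011] [0.595 0.245 0.009] [0.588 0.235 0.044] [0.597 0.267 0.01 ] [0.597 0.244 0.016] [0.599 0.272 0.01 ] [0.601 0.248 0.009] [0.6   0.272 0.011] [0.602 0.248 0.009] [0.602 0.272 0.01 ] [0.603 0.248 0.011] [0.604 0.272 0.01 ] [0.605 0.248 0.012] [0.606 0.272 0.01 ] [0.607 0.248 0.01 ] [0.607 0.271 0.013] [0.609 0.248 0.011] [0.607 0.271 0.018] [0.61  0.252 0.011] [0.609 0.275 0.017] [0.61  0.258 0.017] [0.604 0.244 0.044] [0.609 0.266 0.027] [0.611 0.256 0.026] [0.613 0.248 0.026] [0.609 0.244 0.043] [0.61  0.244 0.044] [0.612 0.245 0.045] [0.615 0.25  0.041] [0.617 0.248 0.043] 
bear 312 circ [0.5879 0.3595] 0.0273 rect [0.588  0.3593] [0.0537 0.0509] 45.4 zmax 0.022 topmed 274 [0.5892 0.3602 0.0179]
foot 776 circ [0.4775 0.3526] 0.0242 rect [0.4774 0.3528] [0.0471 0.0465] 1.4 zmax 0.085 topmed 388 [0.4775 0.3528 0.0101]
stud 90 [0.4774 0.3512 0.0828]
```

View pics/w2.png

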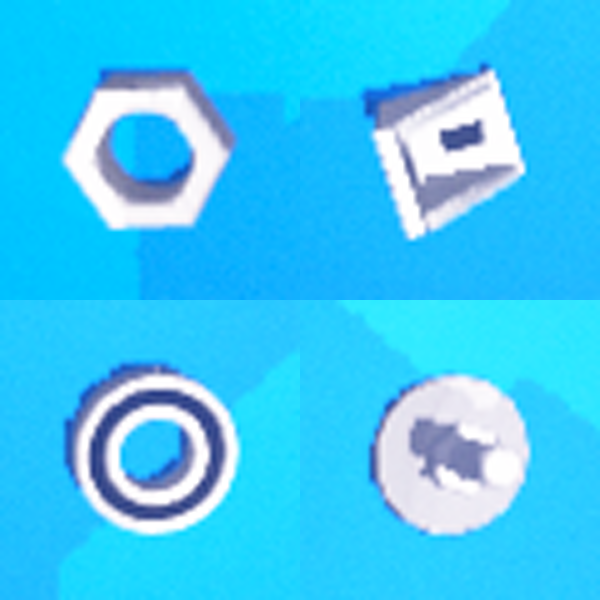

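Request:
apply_moves:
  targets:
    - {"dp": [0.062,0.104,-0.24],"yaw": 31}
    - {"dp": [0.062,0.104,-0.24],"yaw": 31}
    - {"dp": [0.062,0.104,-0.24],"yaw": 31}
    - {"dp": [0.062,0.104,-0.24],"yaw": 31}
    - {"dp": [0.062,0.104,-0.24],"yaw": 31}
    - {"dp": [0.062,0.104,-0.24],"yaw": 31}
    - {"dp": [0.062,0.104,-0.24],"yaw": 31}
    - {"dp": [0.062,0.104,-0.24],"yaw": 31}
    - {"dp": [0.062,0.104,-0.24],"yaw": 31}
    - {"dp": [0.062,0.104,-0.24],"yaw": 31}
    - {"dp": [0.062,0.104,-0.24],"yaw": 31}
    - {"dp": [0.062,0.104,-0.24],"yaw": 31}

```text
time_s: 3.95
tcp_pos: [0.5895, 0.36, 0.1324]
eef_rot: [179.9, 0.2, -149.7]
contact_force: [-0.2, 0.9, 0.8]
gripper_width: 0.0874
gripper_force: 0.0
```

Run:
```python
from h import *
s=get_state();print(s['time_s'],s['tcp_pos'],s['eef_rot'])
c=cap('wrist','w3')
im=c['image'];hsv=cv2.cvtColor(im,cv2.COLOR_RGB2HSV);P=cloud(c)
M=(np.hypot(P[...,0]-.589,P[...,1]-.36)<.04)&(hsv[:,:,1]<110)&(P[...,2]>.012)&(P[...,2]<.026)
v,u=np.where(M);W=onz(c,np.stack([u,v],1).astype(float),.019)
print(len(W),W.min(0),W.max(0),cv2.minEnclosingCircle(W[:,:2].astype(np.float32)))
```

```text
3.95 [0.58952385 0.36003387 0.13237546] [ 179.94915627    0.20575415 -149.70821572]
1378 [0.56238159 0.33455303 0.019     ] [0.61433131 0.3859251  0.019     ] ((0.5883983373641968, 0.35992270708084106), 0.026309793815016747)
```

View pics/w3.png

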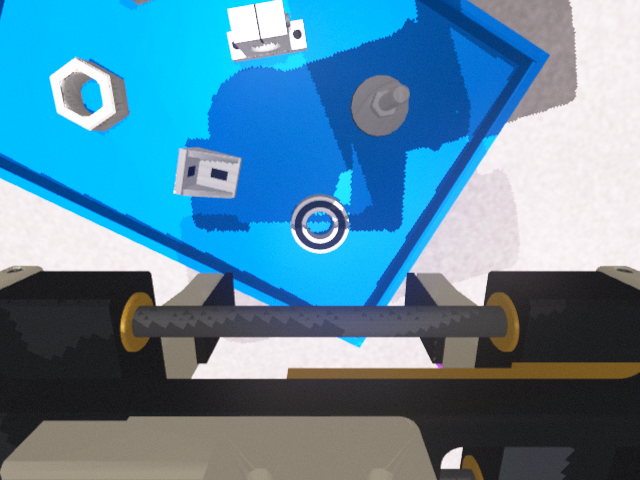

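The bearing at (320,224) is centred between the jaws. It measures (0.588, 0.360) with radius 26.3 mm, so I descend and grip.

Request:
apply_moves:
  targets:
    - {"dp": [0,0,-0.035],"yaw": 0}
    - {"dp": [0,0,-0.065],"yaw": 0}
    - {"dp": [0,0,-0.085],"yaw": 0}
    - {"dp": [0,0,-0.095],"yaw": 0}
    - {"dp": [0,0,-0.101],"yaw": 0}
    - {"dp": [0,0,-0.101],"yaw": 0}
    - {"dp": [0,0,-0.101],"yaw": 0}

```text
time_s: 4.58
tcp_pos: [0.5896, 0.3605, 0.0301]
eef_rot: [180.0, 0.1, -149.7]
contact_force: [0.5, 0.4, -0.0]
gripper_width: 0.0877
gripper_force: 0.0
```

Request:
apply_moves:
  targets:
    - {"dp": [0,0,0],"yaw": 0}
    - {"dp": [0,0,0],"yaw": 0}
    - {"dp": [0,0,0],"yaw": 0}
    - {"dp": [0,0,0],"yaw": 0}
    - {"dp": [0,0,0],"yaw": 0}
    - {"dp": [0,0,0],"yaw": 0}
    - {"dp": [0,0,0],"yaw": 0}
    - {"dp": [0,0,0],"yaw": 0}
    - {"dp": [0,0,0],"yaw": 0}
    - {"dp": [0,0,0],"yaw": 0}
  grip: 1
  squeeze: 30

```text
time_s: 5.42
tcp_pos: [0.5888, 0.3599, 0.0287]
eef_rot: [-180.0, -0.0, -149.7]
contact_force: [0.3, -0.4, 0.4]
gripper_width: 0.0264
gripper_force: 0.0
```

Request:
apply_moves:
  targets:
    - {"dp": [0,0,0.02],"yaw": 0}
    - {"dp": [0,0,0.05],"yaw": 0}
    - {"dp": [0,0,0.09],"yaw": 0}
    - {"dp": [0,0,0.13],"yaw": 0}
    - {"dp": [0,0,0.17],"yaw": 0}
    - {"dp": [0,0,0.2],"yaw": 0}
    - {"dp": [0,0,0.2],"yaw": 0}

```text
time_s: 6.0
tcp_pos: [0.5917, 0.3616, 0.2376]
eef_rot: [179.9, 0.7, -149.6]
contact_force: [0.8, 0.6, 1.6]
gripper_width: 0.0
gripper_force: 0.0
```

Run:
```python
from h import *
s=get_state();print(s)
c=cap('wrist','w4')
```

```text
{'time_s': 6.0, 'joints': array([  47.57418726,   21.0303529 ,    4.95325176,    0.15124321,
        -73.24949064, -107.26028906]), 'qd': array([-0.01646237,  2.38505277, -5.35109106, -1.83539201,  5.30861246,
        0.01815881]), 'joint_torque': array([ 3.01351659e-01, -5.42620397e+01,  2.75018799e+01,  6.06428862e+00,
       -1.34670351e+00, -5.32148828e-03]), 'tcp_pos': array([0.59171592, 0.36164536, 0.23761667]), 'eef_rot': array([ 179.93899091,    0.6861519 , -149.64372917]), 'contact_force': array([0.77618662, 0.63569857, 1.64411811]), 'moment': array([ 0.11809281, -0.12515191, -0.00538908]), 'gripper_force': 0.0, 'gripper_width': 3.4364603161454266e-05}
```

View pics/w4.png

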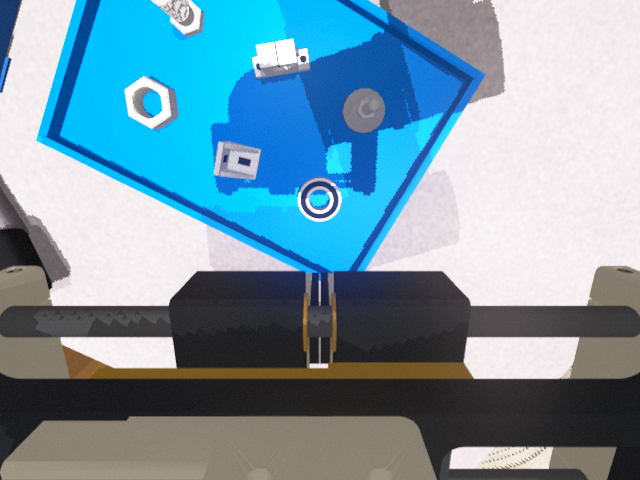

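The jaws closed on nothing, and the bearing still lies in the tray at (320,199). I'll measure it again and check where the fingertips are in the wrist depth and in the fixed cameras.

Run:
```python
from h import *
s=get_state();print(s['tcp_pos'])
c=cap('wrist');P=cloud(c);im=c['image'];hsv=cv2.cvtColor(im,cv2.COLOR_RGB2HSV)
print(c['T_tool_cam'])
M=(np.hypot(P[...,0]-.589,P[...,1]-.36)<.04)&(hsv[:,:,1]<110)&(P[...,2]>.010)&(P[...,2]<.05)
v,u=np.where(M);W=onz(c,np.stack([u,v],1).astype(float),.019)
print(len(W),cv2.minEnclosingCircle(W[:,:2].astype(np.float32)),np.median(P[M],0))
for v in range(262,372,8): print(v,[tuple(P[v,u].round(3)) for u in (312,320,328)])
for n in('top','scene'):
    d=cap(n,n+'1');
    for z in(-.0,): 
        X=s['tcp_pos']; R=np.array(d['R']);p=R@X+np.array(d['t']);print(n,p[0]/p[2]*d['fx']+d['cx'],p[1]/p[2]*d['fy']+d['cy'])
a=cv2.imread('pics/scene1.png')[60:360,240:580]
cv2.imwrite('pics/s1c.png',cv2.resize(a,None,fx=2,fy=2))
```

```text
[0.59044658 0.36118692 0.23383609]
[[-1.47638723e-04 -9.62223877e-01 -2.72259416e-01  7.28439793e-02]
 [ 9.99999910e-01 -3.34675964e-05 -4.23990438e-04  3.08190242e-04]
 [ 3.98861855e-04 -2.72259454e-01  9.62223794e-01 -1.74819430e-01]
 [ 0.00000000e+00  0.00000000e+00  0.00000000e+00  1.00000000e+00]]
805 ((0.5884224772453308, 0.35995689034461975), 0.026393499225378036) [0.58846212 0.36063152 0.01877423]
262 [(np.float64(0.662), np.float64(0.393), np.float64(0.005)), (np.float64(0.657), np.float64(0.402), np.float64(0.005)), (np.float64(0.652), np.float64(0.411), np.float64(0.003))]
270 [(np.float64(0.667), np.float64(0.396), np.float64(0.018)), (np.float64(0.666), np.float64(0.407), np.float64(0.006)), (np.float64(0.662), np.float64(0.417), np.float64(0.003))]
278 [(np.float64(0.584), np.float64(0.354), np.float64(0.257)), (np.float64(0.669), np.float64(0.409), np.float64(0.024)), (np.float64(0.579), np.float64(0.36), np.float64(0.261))]
286 [(np.float64(0.584), np.float64(0.354), np.float64(0.267)), (np.float64(0.688), np.float64(0.42), np.float64(-0.0)), (np.float64(0.582), np.fl
[... 1228 characters left out ...]
t64(-0.0)), (np.float64(0.589), np.float64(0.364), np.float64(0.297))]
350 [(np.float64(0.594), np.float64(0.36), np.float64(0.298)), (np.float64(0.772), np.float64(0.469), np.float64(0.0)), (np.float64(0.592), np.float64(0.366), np.float64(0.297))]
358 [(np.float64(0.599), np.float64(0.363), np.float64(0.296)), (np.float64(0.784), np.float64(0.476), np.float64(-0.001)), (np.float64(0.595), np.float64(0.368), np.float64(0.297))]
366 [(np.float64(0.801), np.float64(0.473), np.float64(-0.001)), (np.float64(0.796), np.float64(0.483), np.float64(-0.001)), (np.float64(0.57), np.float64(0.351), np.float64(0.341))]
top 199.66289337995593 203.42083701033974
scene 465.4878958462029 178.52190817263065
```

View pics/s1c.png

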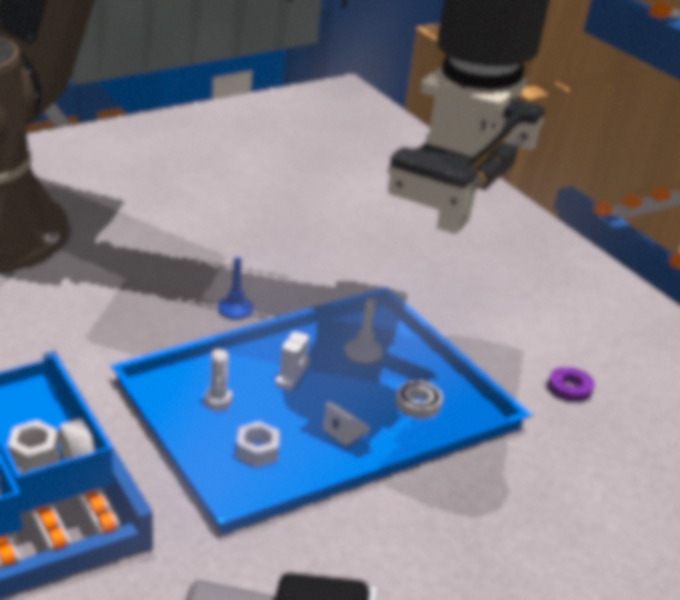

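The scene crop shows the fingertip at about (455,230), which is where the TCP itself projects (451,237). The fingertips seem to end well short of the stated 22 mm ahead of the TCP. I'll measure the gripper's real lower profile from the wrist depth.

Run:
```python
from h import *
c=cap('wrist')
z=c['range_z'];v,u=np.mgrid[:480,:640]
T=np.array(c['T_tool_cam'])
Q=np.stack([(u-c['cx'])/c['fx']*z,(v-c['cy'])/c['fy']*z,z],-1)@T[:3,:3].T+T[:3,3]
ok=(z>0)&(Q[...,2]<.1)
for lo in range(-130,130,20):
    m=ok&(Q[...,1]*1e3>lo)&(Q[...,1]*1e3<lo+20)
    for a,b in((-60,-10),(-10,12),(12,60)):
        k=m&(Q[...,0]*1e3>a)&(Q[...,0]*1e3<b)
        if k.sum()>20: print(lo,(a,b),k.sum(),'zmax',np.percentile(Q[k][:,2],[50,99,100]).round(4))
for col in (308,312,316,324,328,332):
    print(col,[(v,*(Q[v,col]*1e3).round(0)) for v in range(268,286,2)])
# scene: gripper lowest points
d=cap('scene');P=cloud(d);s=get_state();X=s['tcp_pos'];print(X)
D=P-X;m=(np.hypot(D[...,0],D[...,1])<.13)&(D[...,2]>-.06)&(D[...,2]<.2)
for zz in np.arange(-.05,.12,.01):
    k=m&(D[...,2]>=zz)&(D[...,2]<zz+.01)
    if k.sum(): print(zz.round(2),k.sum(),D[k].min(0).round(3),D[k].max(0).round(3))
```

```text
-90 (-10, 12) 917 zmax [-0.0884 -0.083  -0.0824]
-90 (12, 60) 4911 zmax [-0.0955 -0.0835 -0.0818]
-70 (12, 60) 6061 zmax [-0.1172 -0.0952 -0.0937]
-50 (12, 60) 15439 zmax [-0.1245 -0.0945 -0.087 ]
-30 (12, 60) 20066 zmax [-0.1181 -0.0895 -0.0862]
-10 (-10, 12) 1365 zmax [-0.0485 -0.018  -0.0161]
-10 (12, 60) 18383 zmax [-0.1202 -0.0899 -0.086 ]
10 (-10, 12) 31 zmax [-0.1252 -0.1245 -0.1245]
10 (12, 60) 17786 zmax [-0.111  -0.089  -0.0866]
30 (-60, -10) 470 zmax [-0.0967 -0.0936 -0.0931]
30 (-10, 12) 117 zmax [-0.1065 -0.1054 -0.1052]
30 (12, 60) 10784 zmax [-0.1207 -0.092  -0.0868]
50 (-60, -10) 721 zmax [-0.0961 -0.0932 -0.0926]
50 (-10, 12) 889 zmax [-0.118  -0.1149 -0.1144]
50 (12, 60) 6489 zmax [-0.1179 -0.0951 -0.0939]
70 (-60, -10) 1928 zmax [-0.0959 -0.0834 -0.0823]
70 (-10, 12) 959 zmax [-0.0887 -0.083  -0.0819]
70 (12, 60) 4993 zmax [-0.0955 -0.0834 -0.082 ]
308 [(268, np.float64(-82.0), np.float64(-14.0), np.float64(223.0)), (270, np.float64(-84.0), np.float64(-14.0), np.float64(221.0)), (272, np.float64(-84.0), np.float64(-14.0), np.float64(214.0)), (274, np.float64(11.0),
[... 2975 characters left out ...]
.0), np.float64(6.0), np.float64(-30.0)), (282, np.float64(11.0), np.float64(6.0), np.float64(-32.0)), (284, np.float64(10.0), np.float64(6.0), np.float64(-34.0))]
[0.58828472 0.35953227 0.2272024 ]
0.01 2 [ 0.004 -0.013  0.019] [ 0.009 -0.009  0.02 ]
0.02 62 [-0.002 -0.019  0.021] [0.02 0.02 0.03]
0.03 65 [-0.002 -0.019  0.03 ] [0.018 0.017 0.04 ]
0.04 19 [ 0.001 -0.02   0.04 ] [0.019 0.02  0.05 ]
0.05 13 [0.001 0.008 0.051] [0.01  0.021 0.059]
0.06 3 [0.004 0.009 0.06 ] [0.009 0.015 0.064]
0.08 152 [-0.037 -0.094  0.082] [0.079 0.097 0.09 ]
0.09 328 [-0.03  -0.095  0.09 ] [0.079 0.095 0.1  ]
0.1 429 [-0.04 -0.1   0.1 ] [0.081 0.097 0.11 ]
0.11 266 [-0.032 -0.101  0.11 ] [0.082 0.1   0.12 ]
```

Both views put the real tips about 17 mm behind the reported TCP, about 40 mm shorter than stated. The body sits 64 mm above the tips, as stated. So I command z as tip height minus 0.017.

Request:
apply_moves:
  targets:
    - {"dp": [0,0,-0.03],"yaw": 0}
    - {"dp": [0,0,-0.06],"yaw": 0}
    - {"dp": [0,0,-0.09],"yaw": 0}
    - {"dp": [0,0,-0.12],"yaw": 0}
    - {"dp": [0,0,-0.15],"yaw": 0}
    - {"dp": [0,0,-0.18],"yaw": 0}
    - {"dp": [0,0,-0.18],"yaw": 0}
    - {"dp": [0,0,-0.18],"yaw": 0}
    - {"dp": [0,0,-0.18],"yaw": 0}
    - {"dp": [0,0,-0.18],"yaw": 0}
    - {"dp": [0,0,-0.18],"yaw": 0}
    - {"dp": [0,0,-0.18],"yaw": 0}
    - {"dp": [0,0,-0.18],"yaw": 0}
    - {"dp": [0,0,-0.18],"yaw": 0}
    - {"dp": [0,0,-0.2],"yaw": 0}
    - {"dp": [0,0,-0.215],"yaw": 0}
    - {"dp": [0,0,-0.225],"yaw": 0}
    - {"dp": [0,0,-0.231],"yaw": 0}
    - {"dp": [0,0,-0.236],"yaw": 0}
    - {"dp": [0,0,-0.237],"yaw": 0}
  grip: -1

```text
time_s: 7.97
tcp_pos: [0.5887, 0.3598, -0.0089]
eef_rot: [-180.0, -0.0, -149.7]
contact_force: [-0.5, -0.3, -0.7]
gripper_width: 0.0874
gripper_force: 0.0
```

Request:
apply_moves:
  targets:
    - {"dp": [0,0,0],"yaw": 0}
    - {"dp": [0,0,0],"yaw": 0}
    - {"dp": [0,0,0],"yaw": 0}
    - {"dp": [0,0,0],"yaw": 0}
    - {"dp": [0,0,0],"yaw": 0}
    - {"dp": [0,0,0],"yaw": 0}
    - {"dp": [0,0,0],"yaw": 0}
    - {"dp": [0,0,0],"yaw": 0}
    - {"dp": [0,0,0],"yaw": 0}
    - {"dp": [0,0,0],"yaw": 0}
  grip: 1
  squeeze: 30

```text
time_s: 8.8
tcp_pos: [0.5889, 0.3601, -0.008]
eef_rot: [180.0, 0.0, -149.7]
contact_force: [-0.4, -0.5, 3.5]
gripper_width: 0.0504
gripper_force: 30.0
```

Request:
apply_moves:
  targets:
    - {"dp": [0,0,0.015],"yaw": 0}
    - {"dp": [0,0,0.04],"yaw": 0}
    - {"dp": [0,0,0.08],"yaw": 0}
    - {"dp": [0,0,0.12],"yaw": 0}
    - {"dp": [0,0,0.16],"yaw": 0}
    - {"dp": [0,0,0.19],"yaw": 0}
    - {"dp": [0,0,0.2],"yaw": 0}

```text
time_s: 9.38
tcp_pos: [0.5907, 0.3612, 0.198]
eef_rot: [179.9, 0.4, -149.7]
contact_force: [0.4, 0.6, -0.2]
gripper_width: 0.0507
gripper_force: 30.0
```

Request:
apply_moves:
  targets:
    - {"dp": [-0.082,-0.758,0],"yaw": 59.7}
    - {"dp": [-0.082,-0.758,0],"yaw": 59.7}
    - {"dp": [-0.082,-0.758,0],"yaw": 59.7}
    - {"dp": [-0.082,-0.758,0],"yaw": 59.7}
    - {"dp": [-0.082,-0.758,0],"yaw": 59.7}
    - {"dp": [-0.082,-0.758,0],"yaw": 59.7}
    - {"dp": [-0.082,-0.758,0],"yaw": 59.7}
    - {"dp": [-0.082,-0.758,0],"yaw": 59.7}
    - {"dp": [-0.082,-0.758,0],"yaw": 59.7}
    - {"dp": [-0.082,-0.758,0],"yaw": 59.7}
    - {"dp": [-0.082,-0.758,0],"yaw": 59.7}
    - {"dp": [-0.082,-0.758,0],"yaw": 59.7}
    - {"dp": [-0.082,-0.758,0],"yaw": 59.7}
    - {"dp": [-0.082,-0.758,0],"yaw": 59.7}
    - {"dp": [-0.082,-0.758,0],"yaw": 59.7}
    - {"dp": [-0.082,-0.758,0],"yaw": 59.7}
    - {"dp": [-0.082,-0.758,0],"yaw": 59.7}
    - {"dp": [-0.082,-0.758,0],"yaw": 59.7}
    - {"dp": [-0.082,-0.758,0],"yaw": 59.7}
    - {"dp": [-0.082,-0.758,0],"yaw": 59.7}

```text
time_s: 11.05
tcp_pos: [0.5052, -0.4015, 0.19]
eef_rot: [179.9, 0.0, -90.2]
contact_force: [1.1, 0.3, -2.8]
gripper_width: 0.0502
gripper_force: 30.0
```

Request:
apply_moves:
  targets:
    - {"dp": [0,0,0],"yaw": 0}
    - {"dp": [0,0,0],"yaw": 0}
    - {"dp": [0,0,0],"yaw": 0}

```text
time_s: 11.3
tcp_pos: [0.507, -0.397, 0.1916]
eef_rot: [180.0, 0.0, -89.9]
contact_force: [-0.8, 0.6, -1.3]
gripper_width: 0.0505
gripper_force: 30.0
```

Run:
```python
from h import *
s=get_state();print(s['time_s'],s['tcp_pos'],s['eef_rot'],s['gripper_width'])
c=cap('wrist','w5');P=cloud(c)
# wall tops: points z in .09-.108, x .46-.52 -> y histogram
k=(P[...,2]>.094)&(P[...,2]<.108)&(P[...,0]>.45)&(P[...,0]<.53)
h,e=np.histogram(P[k][:,1],np.arange(-.5,-.02,.004));print([(e[i].round(3),h[i]) for i in range(len(h)) if h[i]>3])
k=(P[...,2]>.065)&(P[...,2]<.08)&(P[...,0]<.49)
h,e=np.histogram(P[k][:,0],np.arange(.40,.5,.004));print([(e[i].round(3),h[i]) for i in range(len(h)) if h[i]>3])
```

```text
11.3 [ 0.50695627 -0.39703308  0.19156771] [ 1.79986413e+02  2.12277288e-02 -8.99348960e+01] 0.05046503729176622
[(np.float64(-0.452), np.int64(119)), (np.float64(-0.448), np.int64(291)), (np.float64(-0.356), np.int64(126)), (np.float64(-0.352), np.int64(184)), (np.float64(-0.348), np.int64(125)), (np.float64(-0.344), np.int64(162))]
[(np.float64(0.432), np.int64(6)), (np.float64(0.436), np.int64(22)), (np.float64(0.44), np.int64(248)), (np.float64(0.444), np.int64(497)), (np.float64(0.448), np.int64(94)), (np.float64(0.452), np.int64(65)), (np.float64(0.456), np.int64(58)), (np.float64(0.46), np.int64(50)), (np.float64(0.464), np.int64(32)), (np.float64(0.468), np.int64(29)), (np.float64(0.472), np.int64(29)), (np.float64(0.476), np.int64(31)), (np.float64(0.48), np.int64(30)), (np.float64(0.484), np.int64(31)), (np.float64(0.488), np.int64(17))]
```

View pics/w5.png

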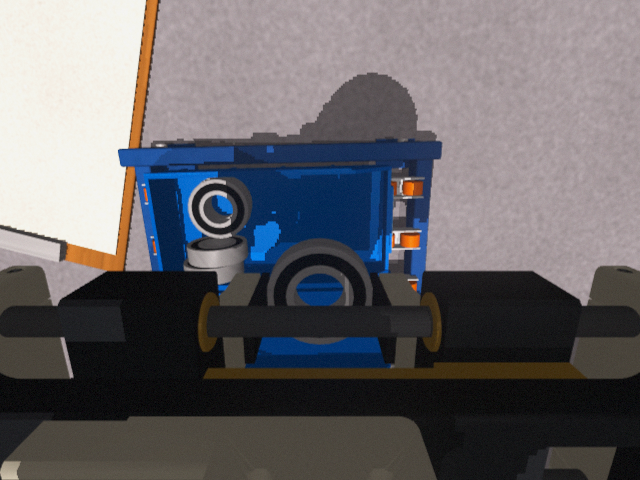

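The bearing is level in the jaws over the bearings bin. The bin centre is y ≈ -0.400 and the front lip x ≈ 0.446, with stock at upper left (215,210). Lowering now.

Request:
apply_moves:
  targets:
    - {"dp": [0,-0.002,-0.03],"yaw": 0}
    - {"dp": [0,-0.002,-0.065],"yaw": 0}
    - {"dp": [0,-0.002,-0.1],"yaw": 0}
    - {"dp": [0,-0.002,-0.12],"yaw": 0}
    - {"dp": [0,-0.002,-0.135],"yaw": 0}
    - {"dp": [0,-0.002,-0.143],"yaw": 0}
    - {"dp": [0,-0.002,-0.148],"yaw": 0}
    - {"dp": [0,-0.002,-0.15],"yaw": 0}
    - {"dp": [0,-0.002,-0.15],"yaw": 0}
    - {"dp": [0,-0.002,-0.15],"yaw": 0}

```text
time_s: 12.18
tcp_pos: [0.5076, -0.4002, 0.0429]
eef_rot: [-179.9, -0.0, -90.0]
contact_force: [-0.1, -0.9, -0.7]
gripper_width: 0.0503
gripper_force: 30.0
```

Request:
apply_moves:
  targets:
    - {"dp": [0,0,0],"yaw": 0}
    - {"dp": [0,0,0],"yaw": 0}
    - {"dp": [0,0,0],"yaw": 0}
    - {"dp": [0,0,0],"yaw": 0}
    - {"dp": [0,0,0],"yaw": 0}
  grip: -0.4

```text
time_s: 12.6
tcp_pos: [0.5069, -0.4002, 0.0421]
eef_rot: [-180.0, -0.0, -90.0]
contact_force: [-0.3, 0.0, -0.1]
gripper_width: 0.0614
gripper_force: 0.0
```

Request:
apply_moves:
  targets:
    - {"dp": [0,0,0.02],"yaw": 0}
    - {"dp": [0,0,0.05],"yaw": 0}
    - {"dp": [0,0,0.09],"yaw": 0}
    - {"dp": [0,0,0.13],"yaw": 0}
    - {"dp": [0,0,0.15],"yaw": 0}
    - {"dp": [0,0,0.15],"yaw": 0}

```text
time_s: 13.1
tcp_pos: [0.5094, -0.4018, 0.1985]
eef_rot: [-179.5, -0.3, -89.9]
contact_force: [0.7, 0.0, 0.1]
gripper_width: 0.0616
gripper_force: 0.0
```

Run:
```python
from h import *
s=get_state();print(s['time_s'],s['tcp_pos'],s['gripper_width'])
c=cap('wrist','w6');P=cloud(c);hsv=cv2.cvtColor(c['image'],cv2.COLOR_RGB2HSV)
k=(np.hypot(P[...,0]-.507,P[...,1]+.4)<.045)&(hsv[...,1]<110)&(P[...,2]<.09)
Q=P[k];print(len(Q),Q.min(0),Q.max(0),np.median(Q,0))
```

```text
13.1 [ 0.50935422 -0.40177353  0.1985288 ] 0.061623259265073095
1621 [ 0.48202276 -0.44424508 -0.00174168] [ 0.53481982 -0.37512541  0.07009865] [ 0.50827164 -0.40307414  0.06744328]
```

Request:
apply_moves:
  targets:
    - {"dp": [0.082,0.548,0],"yaw": -60}
    - {"dp": [0.082,0.548,0],"yaw": -60}
    - {"dp": [0.082,0.548,0],"yaw": -60}
    - {"dp": [0.082,0.548,0],"yaw": -60}
    - {"dp": [0.082,0.548,0],"yaw": -60}
    - {"dp": [0.082,0.548,0],"yaw": -60}
    - {"dp": [0.082,0.548,0],"yaw": -60}
    - {"dp": [0.082,0.548,0],"yaw": -60}
    - {"dp": [0.082,0.548,0],"yaw": -60}
    - {"dp": [0.082,0.548,0],"yaw": -60}
    - {"dp": [0.082,0.548,0],"yaw": -60}
    - {"dp": [0.082,0.548,0],"yaw": -60}
    - {"dp": [0.082,0.548,0],"yaw": -60}
    - {"dp": [0.082,0.548,0],"yaw": -60}
    - {"dp": [0.082,0.548,0],"yaw": -60}
    - {"dp": [0.082,0.548,0],"yaw": -60}
    - {"dp": [0.082,0.548,-0.03],"yaw": -60}
    - {"dp": [0.082,0.548,-0.05],"yaw": -60}
    - {"dp": [0.082,0.548,-0.05],"yaw": -60}
  grip: -1

```text
time_s: 14.73
tcp_pos: [0.5856, 0.1459, 0.1368]
eef_rot: [179.9, -0.5, -150.1]
contact_force: [-1.4, -1.3, -0.3]
gripper_width: 0.0874
gripper_force: 0.0
```

Run:
```python
from h import *
s=get_state();print(s['time_s'],s['tcp_pos'],s['eef_rot'])
c=cap('wrist','w7');im=c['image'];hsv=cv2.cvtColor(im,cv2.COLOR_RGB2HSV);P=cloud(c)
M=((np.hypot(P[...,0]-.589,P[...,1]-.148)<.04)&(hsv[:,:,1]<110)&(P[...,2]>.024)&(P[...,2]<.034)).astype(np.uint8)
M=cv2.morphologyEx(M,cv2.MORPH_OPEN,np.ones((3,3)))
v,u=np.where(M);W=onz(c,np.stack([u,v],1).astype(float),.028)[:,:2].astype(np.float32)
print(len(W),W.min(0),W.max(0),cv2.minEnclosingCircle(W))
# width vs closing direction
for a in range(90,180,5):
    d=np.array([np.cos(np.radians(a)),np.sin(np.radians(a))]);q=W@d;print(a,round(np.ptp(q)*1e3,1),end='; ')
```

```text
14.7333 [0.58557827 0.14587267 0.13677805] [ 179.92808695   -0.46643062 -150.08577121]
1412 [0.5657147  0.12163291] [0.61204106 0.17338714] ((0.5890728831291199, 0.1474783569574356), 0.025955358520150185)
90 51.8; 95 51.5; 100 50.9; 105 49.9; 110 48.5; 115 46.7; 120 45.0; 125 46.2; 130 47.9; 135 49.3; 140 50.4; 145 51.2; 150 51.5; 155 51.4; 160 51.0; 165 50.1; 170 49.0; 175 47.6;
```

Request:
apply_moves:
  targets:
    - {"dp": [0,0,-0.035],"yaw": 0}
    - {"dp": [0,0,-0.075],"yaw": 0}
    - {"dp": [0,0,-0.105],"yaw": 0}
    - {"dp": [0,0,-0.125],"yaw": 0}
    - {"dp": [0,0,-0.138],"yaw": 0}
    - {"dp": [0,0,-0.145],"yaw": 0}
    - {"dp": [0,0,-0.147],"yaw": 0}
    - {"dp": [0,0,-0.147],"yaw": 0}
    - {"dp": [0,0,-0.147],"yaw": 0}

```text
time_s: 15.53
tcp_pos: [0.5899, 0.1482, -0.0038]
eef_rot: [-180.0, 0.1, -150.0]
contact_force: [-0.1, 0.6, 0.7]
gripper_width: 0.0879
gripper_force: 0.0
```

Request:
apply_moves:
  targets:
    - {"dp": [0,0,0],"yaw": 0}
    - {"dp": [0,0,0],"yaw": 0}
    - {"dp": [0,0,0],"yaw": 0}
    - {"dp": [0,0,0],"yaw": 0}
    - {"dp": [0,0,0],"yaw": 0}
    - {"dp": [0,0,0],"yaw": 0}
    - {"dp": [0,0,0],"yaw": 0}
    - {"dp": [0,0,0],"yaw": 0}
    - {"dp": [0,0,0],"yaw": 0}
    - {"dp": [0,0,0],"yaw": 0}
    - {"dp": [0,0,0],"yaw": 0}
  grip: 1
  squeeze: 40

```text
time_s: 16.45
tcp_pos: [0.5888, 0.148, -0.0052]
eef_rot: [-180.0, -0.0, -150.0]
contact_force: [-0.9, 0.4, 1.2]
gripper_width: 0.0459
gripper_force: 40.0
```

Request:
apply_moves:
  targets:
    - {"dp": [0,0,0.015],"yaw": 0}
    - {"dp": [0,0,0.04],"yaw": 0}
    - {"dp": [0,0,0.08],"yaw": 0}
    - {"dp": [0,0,0.12],"yaw": 0}
    - {"dp": [0,0,0.16],"yaw": 0}
    - {"dp": [0,0,0.19],"yaw": 0}
    - {"dp": [0,0,0.2],"yaw": 0}

```text
time_s: 17.03
tcp_pos: [0.5909, 0.1487, 0.2004]
eef_rot: [-179.9, 0.4, -150.0]
contact_force: [1.0, 0.4, -1.1]
gripper_width: 0.0458
gripper_force: 40.0
```

Request:
apply_moves:
  targets:
    - {"dp": [-0.082,-0.236,0],"yaw": 60}
    - {"dp": [-0.082,-0.236,0],"yaw": 60}
    - {"dp": [-0.082,-0.236,0],"yaw": 60}
    - {"dp": [-0.082,-0.236,0],"yaw": 60}
    - {"dp": [-0.082,-0.236,0],"yaw": 60}
    - {"dp": [-0.082,-0.236,0],"yaw": 60}
    - {"dp": [-0.082,-0.236,0],"yaw": 60}
    - {"dp": [-0.082,-0.236,0],"yaw": 60}
    - {"dp": [-0.082,-0.236,0],"yaw": 60}
    - {"dp": [-0.082,-0.236,0],"yaw": 60}
    - {"dp": [-0.082,-0.236,0],"yaw": 60}
    - {"dp": [-0.082,-0.236,0],"yaw": 60}
    - {"dp": [-0.082,-0.236,0],"yaw": 60}

```text
time_s: 18.12
tcp_pos: [0.5067, -0.0878, 0.1944]
eef_rot: [180.0, 0.0, -90.1]
contact_force: [0.5, -0.5, -1.8]
gripper_width: 0.0458
gripper_force: 40.0
```

Run:
```python
from h import *
s=get_state();print(s['time_s'],s['tcp_pos'],s['eef_rot'],s['gripper_width'])
c=cap('wrist','w8');P=cloud(c)
k=(P[...,2]>.094)&(P[...,2]<.108)&(P[...,0]>.45)&(P[...,0]<.53)
h,e=np.histogram(P[k][:,1],np.arange(-.5,.02,.004));print([(e[i].round(3),h[i]) for i in range(len(h)) if h[i]>3])
# stock front edge, nuts bin
k=(P[...,2]>.065)&(P[...,2]<.12)&(P[...,0]>.54)&(abs(P[...,1]+.088)<.04)
print(np.percentile(P[k][:,0],[0,1,5]) if k.any() else 0)
```

```text
18.1167 [ 0.50673378 -0.08777063  0.19443749] [ 1.79968765e+02  1.57195207e-03 -9.00651067e+01] 0.04580035300153083
[(np.float64(-0.252), np.int64(114)), (np.float64(-0.248), np.int64(639)), (np.float64(-0.244), np.int64(168)), (np.float64(-0.24), np.int64(605)), (np.float64(-0.236), np.int64(25)), (np.float64(-0.148), np.int64(108)), (np.float64(-0.144), np.int64(327)), (np.float64(-0.14), np.int64(206)), (np.float64(-0.136), np.int64(369)), (np.float64(-0.044), np.int64(132)), (np.float64(-0.04), np.int64(236)), (np.float64(-0.036), np.int64(12))]
[0.5443815  0.54778358 0.55036475]
```

View pics/w8.png

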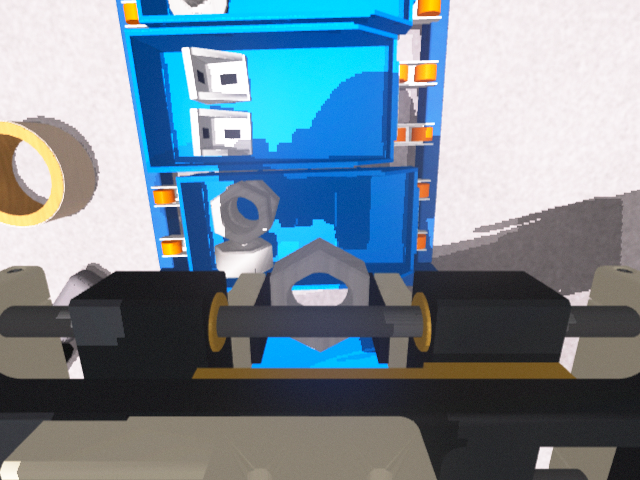

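The nut hangs level over the nuts bin's clear floor, with the stocked nuts at (247,210). Lowering.

Request:
apply_moves:
  targets:
    - {"dp": [0,-0.002,-0.03],"yaw": 0}
    - {"dp": [0,-0.002,-0.065],"yaw": 0}
    - {"dp": [0,-0.002,-0.1],"yaw": 0}
    - {"dp": [0,-0.002,-0.12],"yaw": 0}
    - {"dp": [0,-0.002,-0.135],"yaw": 0}
    - {"dp": [0,-0.002,-0.143],"yaw": 0}
    - {"dp": [0,-0.002,-0.148],"yaw": 0}
    - {"dp": [0,-0.002,-0.15],"yaw": 0}
    - {"dp": [0,-0.002,-0.15],"yaw": 0}
    - {"dp": [0,-0.002,-0.15],"yaw": 0}

```text
time_s: 19.0
tcp_pos: [0.5045, -0.0901, 0.0447]
eef_rot: [179.8, -0.0, -90.0]
contact_force: [-8.1, 1.7, 1.4]
gripper_width: 0.0457
gripper_force: 48.2
```

Request:
apply_moves:
  targets:
    - {"dp": [0,0,0],"yaw": 0}
    - {"dp": [0,0,0],"yaw": 0}
    - {"dp": [0,0,0],"yaw": 0}
    - {"dp": [0,0,0],"yaw": 0}
    - {"dp": [0,0,0],"yaw": 0}
  grip: -0.32

```text
time_s: 19.42
tcp_pos: [0.4989, -0.0902, 0.0447]
eef_rot: [179.3, -0.0, -90.1]
contact_force: [-29.8, 10.1, 23.1]
gripper_width: 0.0575
gripper_force: 17.1
```

Request:
apply_moves:
  targets:
    - {"dp": [0,0,0.02],"yaw": 0}
    - {"dp": [0,0,0.05],"yaw": 0}
    - {"dp": [0,0,0.09],"yaw": 0}
    - {"dp": [0,0,0.13],"yaw": 0}
    - {"dp": [0,0,0.15],"yaw": 0}
    - {"dp": [0,0,0.15],"yaw": 0}

```text
time_s: 19.92
tcp_pos: [0.5107, -0.0899, 0.2018]
eef_rot: [-179.3, 0.0, -89.9]
contact_force: [1.2, -0.0, 0.1]
gripper_width: 0.0576
gripper_force: 0.0
```

Run:
```python
from h import *
s=get_state();print(s['time_s'],s['tcp_pos'],s['gripper_width'])
c=cap('wrist','w9');P=cloud(c);hsv=cv2.cvtColor(c['image'],cv2.COLOR_RGB2HSV)
k=(np.hypot(P[...,0]-.507,P[...,1]+.09)<.04)&(hsv[...,1]<110)&(P[...,2]<.1)&(P[...,2]>.055)
Q=P[k];print(len(Q),Q.min(0),Q.max(0),np.median(Q,0))
```

```text
19.9167 [ 0.51065609 -0.08991193  0.20180284] 0.05760320449025269
1572 [ 0.48210562 -0.11582588  0.05500733] [ 0.52724856 -0.06368286  0.07892475] [ 0.50462095 -0.08947491  0.07651412]
```

The nut sits at (0.505, -0.090) with its top at 0.077, which is correct, although a finger brushed the stock. I'll place the next part slightly further forward. Bracket next.

Request:
apply_moves:
  targets:
    - {"dp": [0.09,0.344,0],"yaw": 18}
    - {"dp": [0.09,0.344,0],"yaw": 18}
    - {"dp": [0.09,0.344,0],"yaw": 18}
    - {"dp": [0.09,0.344,0],"yaw": 18}
    - {"dp": [0.09,0.344,0],"yaw": 18}
    - {"dp": [0.09,0.344,0],"yaw": 18}
    - {"dp": [0.09,0.344,0],"yaw": 18}
    - {"dp": [0.09,0.344,0],"yaw": 18}
    - {"dp": [0.09,0.344,0],"yaw": 18}
    - {"dp": [0.09,0.344,0],"yaw": 18}
    - {"dp": [0.09,0.344,-0.03],"yaw": 18}
    - {"dp": [0.09,0.344,-0.03],"yaw": 18}
    - {"dp": [0.09,0.344,-0.03],"yaw": 18}
  grip: -1

```text
time_s: 21.05
tcp_pos: [0.5957, 0.253, 0.1632]
eef_rot: [179.8, -0.1, -72.0]
contact_force: [-0.1, 0.3, 0.3]
gripper_width: 0.0874
gripper_force: 0.0
```

Run:
```python
from h import *
s=get_state();print(s['time_s'],s['tcp_pos'],s['eef_rot'])
c=cap('wrist','w10');im=c['image'];hsv=cv2.cvtColor(im,cv2.COLOR_RGB2HSV);P=cloud(c)
near=np.hypot(P[...,0]-.597,P[...,1]-.256)<.04
for nm,lo,hi,z in(('top',.041,.048,.044),('base',.007,.013,.010)):
    M=(near&(hsv[:,:,1]<110)&(P[...,2]>lo)&(P[...,2]<hi)).astype(np.uint8)
    M=cv2.morphologyEx(M,cv2.MORPH_OPEN,np.ones((2,2)))
    v,u=np.where(M);W=onz(c,np.stack([u,v],1).astype(float),z)[:,:2].astype(np.float32)
    print(nm,len(W),cv2.minAreaRect(W))
v,u=np.where(near&(hsv[:,:,1]<110)&(P[...,2]<.1));W=P[v,u][:,:2].astype(np.float32);print('all',cv2.minAreaRect(W))
a=im[max(0,v.min()-30):v.max()+30,u.min()-30:u.max()+30];cv2.imwrite('pics/w10c.png',cv2.resize(a,None,fx=4,fy=4)[:600,:800,::-1])
```

```text
21.05 [0.59566827 0.25302195 0.16318158] [ 1.79772399e+02 -8.33025505e-02 -7.19999453e+01]
top 296 ((0.5995000600814819, 0.2432698905467987), (0.03528686240315437, 0.008988907560706139), 14.395328521728516)
base 644 ((0.5930690765380859, 0.258381187915802), (0.028602413833141327, 0.04009143263101578), 14.945562362670898)
all ((0.5959182381629944, 0.25822120904922485), (0.036399804055690765, 0.04055233299732208), 15.493809700012207)
```

View pics/w10c.png

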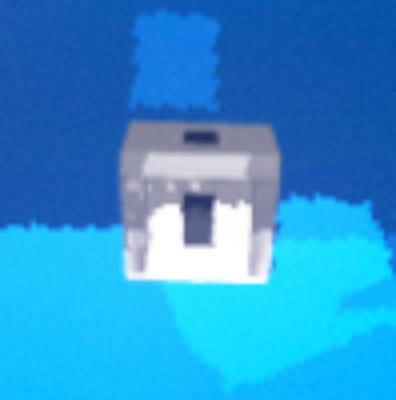

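The crop shows the bracket square to the jaws, with its upright flange at the top. The fitted outline is 36.4 x 40.5 mm at 15.5°. Centre is OK, so I trim yaw by -2.5° and descend.

Request:
apply_moves:
  targets:
    - {"dp": [0,0,-0.035],"yaw": -2.5}
    - {"dp": [0,0,-0.075],"yaw": -2.5}
    - {"dp": [0,0,-0.11],"yaw": -2.5}
    - {"dp": [0,0,-0.14],"yaw": -2.5}
    - {"dp": [0,0,-0.158],"yaw": -2.5}
    - {"dp": [0,0,-0.168],"yaw": -2.5}
    - {"dp": [0,0,-0.171],"yaw": -2.5}
    - {"dp": [0,0,-0.172],"yaw": -2.5}
    - {"dp": [0,0,-0.172],"yaw": -2.5}
    - {"dp": [0,0,-0.172],"yaw": -2.5}

```text
time_s: 21.93
tcp_pos: [0.598, 0.2547, -0.0053]
eef_rot: [-179.8, 0.1, -74.5]
contact_force: [1.0, -0.0, -0.1]
gripper_width: 0.0875
gripper_force: 0.0
```

Request:
apply_moves:
  targets:
    - {"dp": [0,0,0],"yaw": 0}
    - {"dp": [0,0,0],"yaw": 0}
    - {"dp": [0,0,0],"yaw": 0}
    - {"dp": [0,0,0],"yaw": 0}
    - {"dp": [0,0,0],"yaw": 0}
    - {"dp": [0,0,0],"yaw": 0}
    - {"dp": [0,0,0],"yaw": 0}
    - {"dp": [0,0,0],"yaw": 0}
    - {"dp": [0,0,0],"yaw": 0}
    - {"dp": [0,0,0],"yaw": 0}
    - {"dp": [0,0,0],"yaw": 0}
    - {"dp": [0,0,0],"yaw": 0}
  grip: 1
  squeeze: 25

```text
time_s: 22.93
tcp_pos: [0.5968, 0.2539, -0.0073]
eef_rot: [180.0, -0.0, -74.5]
contact_force: [-0.1, 0.2, -0.6]
gripper_width: 0.0357
gripper_force: 24.9
```

Request:
apply_moves:
  targets:
    - {"dp": [0,0,0.015],"yaw": 0}
    - {"dp": [0,0,0.04],"yaw": 0}
    - {"dp": [0,0,0.08],"yaw": 0}
    - {"dp": [0,0,0.12],"yaw": 0}
    - {"dp": [0,0,0.16],"yaw": 0}
    - {"dp": [0,0,0.19],"yaw": 0}
    - {"dp": [0,0,0.2],"yaw": 0}

```text
time_s: 23.52
tcp_pos: [0.599, 0.255, 0.199]
eef_rot: [-179.5, 0.1, -74.5]
contact_force: [1.3, -0.6, -0.7]
gripper_width: 0.0354
gripper_force: 24.9
```

Request:
apply_moves:
  targets:
    - {"dp": [-0.097,-0.451,0],"yaw": -15.5}
    - {"dp": [-0.097,-0.451,0],"yaw": -15.5}
    - {"dp": [-0.097,-0.451,0],"yaw": -15.5}
    - {"dp": [-0.097,-0.451,0],"yaw": -15.5}
    - {"dp": [-0.097,-0.451,0],"yaw": -15.5}
    - {"dp": [-0.097,-0.451,0],"yaw": -15.5}
    - {"dp": [-0.097,-0.451,0],"yaw": -15.5}
    - {"dp": [-0.097,-0.451,0],"yaw": -15.5}
    - {"dp": [-0.097,-0.451,0],"yaw": -15.5}
    - {"dp": [-0.097,-0.451,0],"yaw": -15.5}
    - {"dp": [-0.097,-0.451,0],"yaw": -15.5}
    - {"dp": [-0.097,-0.451,0],"yaw": -15.5}
    - {"dp": [-0.097,-0.451,0],"yaw": -15.5}
    - {"dp": [-0.097,-0.451,0],"yaw": -15.5}
    - {"dp": [-0.097,-0.451,0],"yaw": -15.5}

```text
time_s: 24.77
tcp_pos: [0.5, -0.1962, 0.1925]
eef_rot: [180.0, 0.0, -90.0]
contact_force: [0.1, 0.4, -1.9]
gripper_width: 0.0356
gripper_force: 24.9
```

Request:
apply_moves:
  targets:
    - {"dp": [0,0,-0.03],"yaw": 0}
    - {"dp": [0,0,-0.065],"yaw": 0}
    - {"dp": [0,0,-0.1],"yaw": 0}
    - {"dp": [0,0,-0.12],"yaw": 0}
    - {"dp": [0,0,-0.135],"yaw": 0}
    - {"dp": [0,0,-0.143],"yaw": 0}
    - {"dp": [0,0,-0.148],"yaw": 0}
    - {"dp": [0,0,-0.15],"yaw": 0}
    - {"dp": [0,0,-0.15],"yaw": 0}
    - {"dp": [0,0,-0.15],"yaw": 0}

```text
time_s: 25.6
tcp_pos: [0.5007, -0.1969, 0.0437]
eef_rot: [-179.9, -0.0, -90.0]
contact_force: [0.7, -0.3, -0.9]
gripper_width: 0.0361
gripper_force: 24.9
```

Request:
apply_moves:
  targets:
    - {"dp": [0,0,0],"yaw": 0}
    - {"dp": [0,0,0],"yaw": 0}
    - {"dp": [0,0,0],"yaw": 0}
    - {"dp": [0,0,0],"yaw": 0}
    - {"dp": [0,0,0],"yaw": 0}
  grip: -0.1

```text
time_s: 26.02
tcp_pos: [0.5, -0.1971, 0.0431]
eef_rot: [-180.0, -0.0, -90.0]
contact_force: [0.2, -0.4, 0.7]
gripper_width: 0.048
gripper_force: 0.0
```

Request:
apply_moves:
  targets:
    - {"dp": [0,0,0.02],"yaw": 0}
    - {"dp": [0,0,0.05],"yaw": 0}
    - {"dp": [0,0,0.09],"yaw": 0}
    - {"dp": [0,0,0.13],"yaw": 0}
    - {"dp": [0,0,0.15],"yaw": 0}
    - {"dp": [0,0,0.15],"yaw": 0}

```text
time_s: 26.52
tcp_pos: [0.5028, -0.1977, 0.1987]
eef_rot: [-179.5, -0.1, -90.0]
contact_force: [0.5, 1.1, 0.9]
gripper_width: 0.0482
gripper_force: 0.0
```

Run:
```python
from h import *
s=get_state();print(s['time_s'],s['tcp_pos'],s['gripper_width'])
c=cap('wrist','w11');P=cloud(c);hsv=cv2.cvtColor(c['image'],cv2.COLOR_RGB2HSV)
k=(np.hypot(P[...,0]-.5,P[...,1]+.193)<.04)&(hsv[...,1]<110)&(P[...,2]<.11)&(P[...,2]>.055)
Q=P[k];print(len(Q),Q.min(0),Q.max(0),np.median(Q,0)); T=Q[Q[:,2]>.088];print('flange',len(T),T.min(0),T.max(0))
```

```text
26.5167 [ 0.50278496 -0.19772949  0.19869769] 0.048161169900455054
1513 [ 0.48293043 -0.21264162  0.05503299] [ 0.51899992 -0.17239154  0.09477394] [ 0.50098171 -0.19602581  0.06673708]
flange 382 [ 0.4835921  -0.21238167  0.088002  ] [ 0.51899992 -0.20109378  0.09477394]
```

The bracket is upright in its bin (flange top at 0.094). Now the foot, closing along x.

Request:
apply_moves:
  targets:
    - {"dp": [-0.0225,0.549,0.02],"yaw": 0}
    - {"dp": [-0.0225,0.549,0.02],"yaw": 0}
    - {"dp": [-0.0225,0.549,0.02],"yaw": 0}
    - {"dp": [-0.0225,0.549,0.02],"yaw": 0}
    - {"dp": [-0.0225,0.549,0.02],"yaw": 0}
    - {"dp": [-0.0225,0.549,0.02],"yaw": 0}
    - {"dp": [-0.0225,0.549,0.02],"yaw": 0}
    - {"dp": [-0.0225,0.549,0.02],"yaw": 0}
    - {"dp": [-0.0225,0.549,0.02],"yaw": 0}
    - {"dp": [-0.0225,0.549,0.02],"yaw": 0}
    - {"dp": [-0.0225,0.549,0.02],"yaw": 0}
    - {"dp": [-0.0225,0.549,0.02],"yaw": 0}
    - {"dp": [-0.0225,0.549,0.02],"yaw": 0}
    - {"dp": [-0.0225,0.549,0.02],"yaw": 0}
    - {"dp": [-0.0225,0.549,0.02],"yaw": 0}
    - {"dp": [-0.0225,0.549,0.02],"yaw": 0}
    - {"dp": [-0.0225,0.549,0.02],"yaw": 0}
    - {"dp": [-0.0225,0.549,0.02],"yaw": 0}
  grip: -1

```text
time_s: 28.07
tcp_pos: [0.4774, 0.3506, 0.2125]
eef_rot: [180.0, -0.0, -90.1]
contact_force: [0.1, -0.0, -0.7]
gripper_width: 0.0874
gripper_force: 0.0
```

Run:
```python
from h import *
s=get_state();print(s['time_s'],s['tcp_pos'],s['eef_rot'])
c=cap('wrist','w12');im=c['image'];hsv=cv2.cvtColor(im,cv2.COLOR_RGB2HSV);P=cloud(c)
near=(np.hypot(P[...,0]-.4775,P[...,1]-.352)<.035)&(hsv[:,:,1]<110)
for lo,hi in((.008,.014),(.04,.06),(.06,.081),(.081,.09)):
    Q=P[near&(P[...,2]>lo)&(P[...,2]<hi)];print(lo,len(Q),Q.min(0).round(4) if len(Q) else '',Q.max(0).round(4) if len(Q) else '')
```

```text
28.0667 [0.47738185 0.35061052 0.21254939] [ 1.79978507e+02 -2.48332717e-02 -9.00557861e+01]
0.008 515 [0.4541 0.3294 0.0083] [0.4999 0.3758 0.014 ]
0.04 44 [0.4717 0.3473 0.0403] [0.4822 0.3513 0.0594]
0.06 55 [0.4712 0.3474 0.0603] [0.4829 0.3532 0.0794]
0.081 119 [0.4714 0.3474 0.0813] [0.4827 0.3577 0.0853]
```

View pics/w12.png

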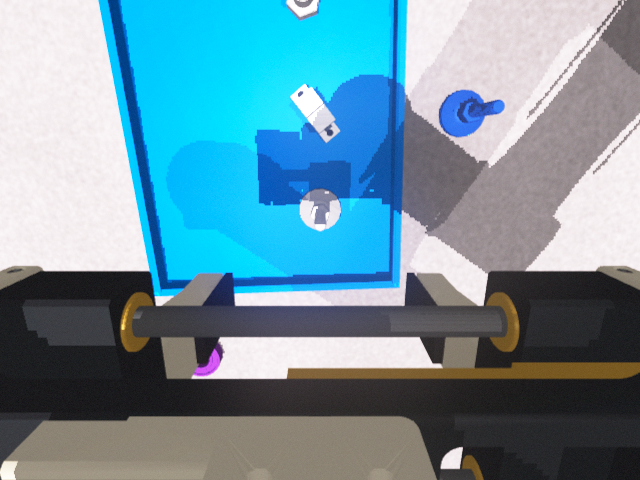

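The foot's stud is at (0.477, 0.352), centred between the jaws at pixel (320,208). The blue look-alike at (462,112) is clear of the gripper.

Request:
apply_moves:
  targets:
    - {"dp": [0,0,-0.035],"yaw": 0}
    - {"dp": [0,0,-0.075],"yaw": 0}
    - {"dp": [0,0,-0.11],"yaw": 0}
    - {"dp": [0,0,-0.14],"yaw": 0}
    - {"dp": [0,0,-0.165],"yaw": 0}
    - {"dp": [0,0,-0.178],"yaw": 0}
    - {"dp": [0,0,-0.184],"yaw": 0}
    - {"dp": [0,0,-0.185],"yaw": 0}
    - {"dp": [0,0,-0.185],"yaw": 0}
    - {"dp": [0,0,-0.185],"yaw": 0}

```text
time_s: 28.95
tcp_pos: [0.4781, 0.3524, 0.0292]
eef_rot: [-179.9, 0.1, -90.0]
contact_force: [0.9, -0.0, -0.3]
gripper_width: 0.0878
gripper_force: 0.0
```

Request:
apply_moves:
  targets:
    - {"dp": [0,0,0],"yaw": 0}
    - {"dp": [0,0,0],"yaw": 0}
    - {"dp": [0,0,0],"yaw": 0}
    - {"dp": [0,0,0],"yaw": 0}
    - {"dp": [0,0,0],"yaw": 0}
    - {"dp": [0,0,0],"yaw": 0}
    - {"dp": [0,0,0],"yaw": 0}
    - {"dp": [0,0,0],"yaw": 0}
    - {"dp": [0,0,0],"yaw": 0}
    - {"dp": [0,0,0],"yaw": 0}
    - {"dp": [0,0,0],"yaw": 0}
    - {"dp": [0,0,0],"yaw": 0}
    - {"dp": [0,0,0],"yaw": 0}
    - {"dp": [0,0,0],"yaw": 0}
    - {"dp": [0,0,0],"yaw": 0}
    - {"dp": [0,0,0],"yaw": 0}
  grip: 1
  squeeze: 40

```text
time_s: 30.28
tcp_pos: [0.4773, 0.3519, 0.0277]
eef_rot: [180.0, -0.0, -90.0]
contact_force: [0.3, -0.4, -1.4]
gripper_width: 0.011
gripper_force: 40.0
```

Request:
apply_moves:
  targets:
    - {"dp": [0,0,0.015],"yaw": 0}
    - {"dp": [0,0,0.04],"yaw": 0}
    - {"dp": [0,0,0.08],"yaw": 0}
    - {"dp": [0,0,0.12],"yaw": 0}
    - {"dp": [0,0,0.16],"yaw": 0}
    - {"dp": [0,0,0.19],"yaw": 0}
    - {"dp": [0,0,0.2],"yaw": 0}

```text
time_s: 30.87
tcp_pos: [0.479, 0.3533, 0.2337]
eef_rot: [-179.7, 0.3, -90.0]
contact_force: [1.5, 0.8, -1.2]
gripper_width: 0.0113
gripper_force: 40.0
```

Request:
apply_moves:
  targets:
    - {"dp": [0.0195,-0.648,0],"yaw": 0}
    - {"dp": [0.0195,-0.648,0],"yaw": 0}
    - {"dp": [0.0195,-0.648,0],"yaw": 0}
    - {"dp": [0.0195,-0.648,0],"yaw": 0}
    - {"dp": [0.0195,-0.648,0],"yaw": 0}
    - {"dp": [0.0195,-0.648,0],"yaw": 0}
    - {"dp": [0.0195,-0.648,0],"yaw": 0}
    - {"dp": [0.0195,-0.648,0],"yaw": 0}
    - {"dp": [0.0195,-0.648,0],"yaw": 0}
    - {"dp": [0.0195,-0.648,0],"yaw": 0}
    - {"dp": [0.0195,-0.648,0],"yaw": 0}
    - {"dp": [0.0195,-0.648,0],"yaw": 0}
    - {"dp": [0.0195,-0.648,0],"yaw": 0}
    - {"dp": [0.0195,-0.648,0],"yaw": 0}
    - {"dp": [0.0195,-0.648,0],"yaw": 0}
    - {"dp": [0.0195,-0.648,0],"yaw": 0}
    - {"dp": [0.0195,-0.648,0],"yaw": 0}
    - {"dp": [0.0195,-0.648,0],"yaw": 0}
    - {"dp": [0.0195,-0.648,0],"yaw": 0}
    - {"dp": [0.0195,-0.648,0],"yaw": 0}

```text
time_s: 32.53
tcp_pos: [0.4967, -0.2951, 0.2276]
eef_rot: [180.0, 0.0, -89.9]
contact_force: [0.5, 0.3, -0.7]
gripper_width: 0.0111
gripper_force: 40.0
```

Request:
apply_moves:
  targets:
    - {"dp": [0,0,-0.03],"yaw": 0}
    - {"dp": [0,0,-0.065],"yaw": 0}
    - {"dp": [0,0,-0.1],"yaw": 0}
    - {"dp": [0,0,-0.12],"yaw": 0}
    - {"dp": [0,0,-0.135],"yaw": 0}
    - {"dp": [0,0,-0.143],"yaw": 0}
    - {"dp": [0,0,-0.148],"yaw": 0}
    - {"dp": [0,0,-0.15],"yaw": 0}
    - {"dp": [0,0,-0.15],"yaw": 0}
    - {"dp": [0,0,-0.15],"yaw": 0}

```text
time_s: 33.37
tcp_pos: [0.4977, -0.296, 0.0789]
eef_rot: [-179.9, -0.0, -90.0]
contact_force: [-0.2, -0.8, -1.0]
gripper_width: 0.0112
gripper_force: 40.0
```

Run:
```python
from h import *
s=get_state();print(s['time_s'],s['tcp_pos'],s['contact_force'],s['gripper_width'])
cap('wrist','w13');cap('scene','s2')
a=cv2.imread('pics/w13.png');b=cv2.imread('pics/s2.png')[180:420,40:360]
cv2.imwrite('pics/chk.png',np.hstack([cv2.resize(a,(400,300)),cv2.resize(b,(400,300))]))
```

```text
33.3667 [ 0.49766065 -0.29603304  0.07887861] [-0.2319498  -0.79745943 -1.01255627] 0.011239082148878981
```

View pics/chk.png

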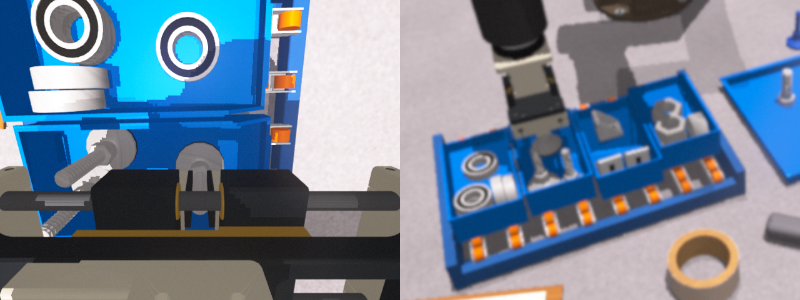

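In the left half the foot's pad at (200,165) lies on the feet bin's floor under the jaws. The right half shows the nut, bracket and bearing lying flat in their bins. I'll check the pad's level before releasing.

Run:
```python
from h import *
for n in('wrist','scene'):
    c=cap(n);P=cloud(c);hsv=cv2.cvtColor(c['image'],cv2.COLOR_RGB2HSV)
    k=(np.hypot(P[...,0]-.497,P[...,1]+.296)<.03)&(hsv[...,1]<110)&(P[...,2]<.085)&(P[...,2]>.04)
    Q=P[k];print(n,len(Q));
    if len(Q)<10: continue
    print(Q.min(0),Q.max(0)); 
    for lo in np.arange(-.03,.03,.01):
        t=Q[(Q[:,1]+.296>lo)&(Q[:,1]+.296<lo+.01)];u=Q[(Q[:,0]-.497>lo)&(Q[:,0]-.497<lo+.01)]
        print(lo.round(2),'y',len(t),np.median(t[:,2]).round(4) if len(t) else '','x',len(u),np.median(u[:,2]).round(4) if len(u) else '')
```

```text
wrist 2871
[ 0.47415834 -0.31902471  0.05235744] [ 0.52246333 -0.28945912  0.08499694]
-0.03 y 219 0.061 x 78 0.0618
-0.02 y 1134 0.064 x 579 0.0642
-0.01 y 1304 0.0677 x 735 0.0671
0.0 y 214 0.0651 x 723 0.0672
0.01 y 0  x 614 0.0647
0.02 y 0  x 142 0.0621
scene 297
[ 0.47959819 -0.32321975  0.05241846] [ 0.52367613 -0.26999779  0.08491055]
-0.03 y 6 0.0554 x 0 
-0.02 y 40 0.0672 x 9 0.0641
-0.01 y 79 0.0683 x 28 0.0682
0.0 y 77 0.0684 x 99 0.0699
0.01 y 74 0.0658 x 109 0.0659
0.02 y 21 0.0632 x 52 0.0613
```

The pad is symmetric and level. Releasing and withdrawing.

Request:
apply_moves:
  targets:
    - {"dp": [0,0,-0.001],"yaw": 0}
    - {"dp": [0,0,-0.001],"yaw": 0}
    - {"dp": [0,0,-0.001],"yaw": 0}
    - {"dp": [0,0,-0.001],"yaw": 0}
    - {"dp": [0,0,-0.001],"yaw": 0}
    - {"dp": [0,0,-0.001],"yaw": 0}
    - {"dp": [0,0,-0.001],"yaw": 0}
  grip: 0.3

```text
time_s: 34.15
tcp_pos: [0.4969, -0.296, 0.0768]
eef_rot: [-180.0, -0.0, -90.0]
contact_force: [-0.3, -0.3, -0.8]
gripper_width: 0.0306
gripper_force: 0.0
```

Request:
apply_moves:
  targets:
    - {"dp": [0,0,0.02],"yaw": 0}
    - {"dp": [0,0,0.05],"yaw": 0}
    - {"dp": [0,0,0.09],"yaw": 0}
    - {"dp": [0,0,0.13],"yaw": 0}
    - {"dp": [0,0,0.17],"yaw": 0}
    - {"dp": [0,0,0.2],"yaw": 0}
    - {"dp": [-0.02,0.08,0.24],"yaw": 0}
    - {"dp": [-0.02,0.11,0.24],"yaw": 0}
    - {"dp": [-0.02,0.11,0.24],"yaw": 0}
    - {"dp": [-0.02,0.11,0.24],"yaw": 0}
    - {"dp": [-0.02,0.11,0.24],"yaw": 0}
    - {"dp": [-0.02,0.11,0.24],"yaw": 0}

```text
time_s: 35.15
tcp_pos: [0.4769, -0.1859, 0.3168]
eef_rot: [-180.0, 0.0, -89.9]
contact_force: [0.0, 0.3, -1.0]
gripper_width: 0.0309
gripper_force: 0.0
```

Run:
```python
from h import *
s=get_state();print(s['time_s'],s['tcp_pos'])
cap('wrist','w14');c=cap('scene','s3');P=cloud(c);hsv=cv2.cvtColor(c['image'],cv2.COLOR_RGB2HSV)
for nm,x,y,rad,lo in(('foot',.497,-.296,.03,.055),('stud',.497,-.296,.03,.12),('bear',.507,-.4,.03,.06),('nut',.505,-.09,.03,.07),('bolt',.491,.142,.03,.06),('sup',.483,.248,.04,.04)):
    k=(np.hypot(P[...,0]-x,P[...,1]-y)<rad)&(hsv[...,1]<110)&(P[...,2]>lo)&(P[...,2]<.15);Q=P[k]
    if len(Q):print(nm,len(Q),Q.min(0).round(3),Q.max(0).round(3))
a=cv2.imread('pics/w14.png');b=cv2.imread('pics/s3.png')[180:420,60:460]
cv2.imwrite('pics/fin.png',np.vstack([cv2.resize(a,(400,300)),cv2.resize(b,(500,300))[:,:400]]) if 0 else np.hstack([cv2.resize(a,(400,300)),cv2.resize(b,(400,300))]))
```

```text
35.15 [ 0.4768537  -0.18586033  0.31675722]
foot 442 [ 0.479 -0.317  0.055] [ 0.523 -0.271  0.138]
stud 48 [ 0.494 -0.3    0.121] [ 0.506 -0.289  0.138]
bear 436 [ 0.482 -0.425  0.06 ] [ 0.536 -0.374  0.073]
nut 197 [ 0.481 -0.115  0.07 ] [ 0.529 -0.065  0.083]
bolt 77 [0.485 0.134 0.06 ] [0.505 0.153 0.08 ]
sup 141 [0.465 0.23  0.04 ] [0.502 0.267 0.059]
```

View pics/fin.png

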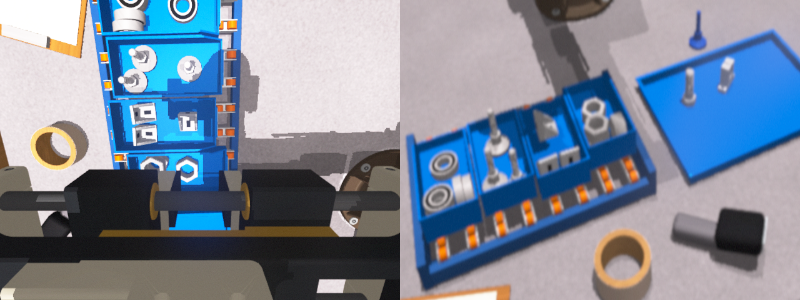

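All four parts stand in their bins: foot (190,65), bracket (187,122) and nut (187,165) in the left half, bearing (443,165) in the right half. The bolt and support are undisturbed in the tray, and the robot is clear.

```bash
python3 -c "
from plant import r
print(r.close_job())"
```

```text
the job is handed in; nothing more can be done
None
```

I put the bearing, nut, bracket and foot upright in their own bins, left the bolt and shaft support block undisturbed in the tray, and handed the job in at about 35 s; no verdict came back.

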